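# Tip the stock tags to match the vial bins

## Task

Each of the four vial bins on the stock board has a hinged tag standing in front of it, green on one face and red on the other. With a gentle push of the fingertips, flip whichever tags are wrong, so that only the two full bins show green face up and the two bins that are empty or nearly empty show red face up, every tag tipped over fully. Do not pinch or press hard on the tags, and do not grip, lift or shift the bins or anything else on the bench.

Things in the scene. Friction and masses are not known exactly. Their poses are not given: they have to be found in the camera images.
- board: White stock board fixed on the bench, 260 x 520 mm, top 12 mm above the bench. Origin on its underside below the middle of the tag row; x runs from the tag row to the bin row (away from the robot), y along the rows, z up. Tags stand at x = 0, y = -165, -55, 55, 165 mm; the four bins at about x = 140 mm, one straight behind each tag. Its yaw varies.
- tag_a: Black tag stand fixed on the board, 60 (x) x 66 (y) mm foot, two side cheeks 46 mm long in x and up to 42 mm high at the two ends in y, x and y along the board's. Origin: centre of its underside, on the board's top. It carries one hinged flap, whose hinge line runs along the stand's y, 35 mm straight above this origin. Which stand is in which place varies.
- flap_a (a joint): Flap of tag_a: plate 50 mm wide, 4 thick, free edge 50 mm from the hinge, 30 g, green and red faced. 0 upright; +1.05 leans to the robot's side (board -x), green up; -1.05 leans to the bins, red up. Only the upper face counts. Smooth, slippery faces and edge. Turns freely, damped: past upright it falls by itself to its stop in under 1 s. There the edge is 25 mm above and 43 mm beside the hinge line.
- bay_a (a point): Middle of the bay behind tag_a, on the board's top, 140 mm from the stand's origin along its x: the bin here (within about 10 mm) is the one the tag belongs to.
- tag_b: Black tag stand fixed on the board, 60 (x) x 66 (y) mm foot, two side cheeks 46 mm long in x and up to 42 mm high at the two ends in y, x and y along the board's. Origin: centre of its underside, on the board's top. It carries one hinged flap, whose hinge line runs along the stand's y, 35 mm straight above this origin. Which stand is in which place varies.
- flap_b (a joint): Flap of tag_b: plate 50 mm wide, 4 thick, free edge 50 mm from the hinge, 30 g, green and red faced. 0 upright; +1.05 leans to the robot's side (board -x), green up; -1.05 leans to the bins, red up. Only the upper face counts. Smooth, slippery faces and edge. Turns freely, damped: past upright it falls by itself to its stop in under 1 s. There the edge is 25 mm above and 43 mm beside the hinge line.
- bay_b (a point): Middle of the bay behind tag_b, on the board's top, 140 mm from the stand's origin along its x: the bin here (within about 10 mm) is the one the tag belongs to.
- tag_c: Black tag stand fixed on the board, 60 (x) x 66 (y) mm foot, two side cheeks 46 mm long in x and up to 42 mm high at the two ends in y, x and y along the board's. Origin: centre of its underside, on the board's top. It carries one hinged flap, whose hinge line runs along the stand's y, 35 mm straight above this origin. Which stand is in which place varies.
- flap_c (a joint): Flap of tag_c: plate 50 mm wide, 4 thick, free edge 50 mm from the hinge, 30 g, green and red faced. 0 upright; +1.05 leans to the robot's side (board -x), green up; -1.05 leans to the bins, red up. Only the upper face counts. Smooth, slippery faces and edge. Turns freely, damped: past upright it falls by itself to its stop in under 1 s. There the edge is 25 mm above and 43 mm beside the hinge line.
- bay_c (a point): Middle of the bay behind tag_c, on the board's top, 140 mm from the stand's origin along its x: the bin here (within about 10 mm) is the one the tag belongs to.
- tag_d: Black tag stand fixed on the board, 60 (x) x 66 (y) mm foot, two side cheeks 46 mm long in x and up to 42 mm high at the two ends in y, x and y along the board's. Origin: centre of its underside, on the board's top. It carries one hinged flap, whose hinge line runs along the stand's y, 35 mm straight above this origin. Which stand is in which place varies.
- flap_d (a joint): Flap of tag_d: plate 50 mm wide, 4 thick, free edge 50 mm from the hinge, 30 g, green and red faced. 0 upright; +1.05 leans to the robot's side (board -x), green up; -1.05 leans to the bins, red up. Only the upper face counts. Smooth, slippery faces and edge. Turns freely, damped: past upright it falls by itself to its stop in under 1 s. There the edge is 25 mm above and 43 mm beside the hinge line.
- bay_d (a point): Middle of the bay behind tag_d, on the board's top, 140 mm from the stand's origin along its x: the bin here (within about 10 mm) is the one the tag belongs to.
- bin_full_a: Loose grey open-topped bin, 92 (x) x 88 (y) x 42 mm high, full: nine glass vials with blue caps fill it (vials reach 53 mm above the bin's underside). Origin: centre of its underside. Stands on the board in one of the bays. Not to be moved.
- bin_full_b: Loose grey open-topped bin, 92 (x) x 88 (y) x 42 mm high, full: nine glass vials with blue caps fill it (vials reach 53 mm above the bin's underside). Origin: centre of its underside. Stands on the board in one of the bays. Not to be moved.
- bin_low_a: Loose grey open-topped bin, 92 (x) x 88 (y) x 42 mm high, not full: a single blue-capped vial is left in a corner (vials reach 53 mm above the bin's underside). Origin: centre of its underside. Stands on the board in one of the bays. Not to be moved.
- bin_low_b: Loose grey open-topped bin, 92 (x) x 88 (y) x 42 mm high, not full: it is empty (vials reach 53 mm above the bin's underside). Origin: centre of its underside. Stands on the board in one of the bays. Not to be moved.
- spare_vial: Loose glass vial with blue cap, 24 mm across, 51 mm high, standing on the board's +y end. Origin: centre of its underside. A bystander, to be left where it is.
- dish: Loose glass dish, 56 mm across, 12 mm high, on the bench in front of the board. Origin: centre of its underside. A bystander, to be left where it is.
- media_bottle: Loose glass jar with blue cap, 68 mm across, 120 mm high, beside the board. Origin: centre of its underside. A bystander, to be left where it is.
- clamp_stand: Loose white disc foot 100 mm across with an upright rod, 160 mm high, beside the board. Origin: centre of its underside. A bystander, to be left where it is.
- ice_bowl: Loose glass bowl, 140 mm across, 60 mm high, on the bench to the left. Origin: centre of its underside. A bystander, to be left where it is.
- sample_puck: Loose white plastic puck, 66 mm across, 26 mm high, on the bench to the right. Origin: centre of its underside. A bystander, to be left where it is.

How it is judged:
By the outcome, as a careful person would: the job done as asked, in the order asked, and still so for the second after the job is handed in, with the robot touching nothing.
It also fails if it takes over 51 s, if anything falls off the work surface, if the arm or the gripper's body presses on something with over 40 N, if the wrist force passes 120 N, or if a joint passes its speed limit or range.

## Robot

A 7-joint arm with a two-finger parallel gripper is mounted at the origin on the work surface. World frame = base frame: x ahead of the robot, y to its left, z up, the work surface at z = 0. Lengths are in m, angles in rad, forces in N, time in s.
With the tool pointing down it reaches from about 0.375 to 0.925 m from the base axis. Payload 3.1 kg.
Tool frame: the origin (TCP) lies midway between the tips of the shut fingers; the grasp point (between the pads) lies 19 mm behind it (arm.hold_point_z is the distance from the TCP to the grasp point, in m); z points along the fingers, y is the direction in which the jaws open and shut (so a half turn about z gives the same grasp; the last joint's range is limited). The gripper opens to 85 mm and grips with 20 to 120 N. Pads are 22 mm wide; open, the fingers measure 114 mm over their backs; the gripper's body (76 mm by 85 mm) begins 54 mm behind the grasp point. The pads swing forward as they close: fully open they stand 13 mm farther back than shut.
Start: joints at [1.018, 0.383, 0.044, 1.598, -0.018, 1.161, -0.05], TCP at [0.286, -0.584, 0.231] pointing down, gripper open.
Joint ranges: [-2.61, 2.61], [-0.41, 2.15], [-1.48, 1.57], [0, 2.5], [-1.57, 4.71], [0.05, 1.97], [-2.85, 2.85]. Speed limits (rad/s): [2.79, 2.79, 3.14, 3.14, 3.14, 3.14, 3.14].

## Interface

Orientations are given as a unit quaternion [w, x, y, z].
In Python, from workcell import arm gives the robot as it stands.
- The arm moves only by the tool apply_moves, never from a script. Its argument "targets" is text: rows parted by semicolons, each of 6 numbers parted by spaces: the shift along the tool's x, y, z in units of 0.1 m (1.0 is 0.1 m), then the turn, a rotation vector about the tool's x, y, z in units of 120 degrees (1.0 is 120 degrees). A call has 1 to 20 rows; each row is the pose to reach, as a shift and turn from the pose commanded when the call began, along the tool's axes at that moment; what a row does not reach only later rows make up. A row lasts 1/8 s, in which the tool goes at most 62.5 mm and 10.7 degrees, less where a joint would pass 70% of its speed; a pose out of reach is approached as far as the arm can. A call with a number of a shift or a turn outside -1 to 1 is refused whole. A call with a gripper value outside its range is refused whole. "fingers" is the closure, from 0 (fully open) to 1 (shut), set as the call begins (left out, the last holds). The fingers move at their own pace and stop on an object; "squeeze" is the grip in N (left out, the last holds). Time passes only in rows, so rows that repeat a pose let the fingers close. It gives the time, the measured TCP pose, the force and the opening at its end, in the units of the state.
- arm.get_obs(): the state, without advancing time (a new reading comes with each control period).
- arm.snapshot(name): name is "scene" or "side" or "wrist"; returns a dict with "pixels" (384x512x3 uint8, red, green, blue), "fovy" (degrees; the focal length in pixels is half the picture's height over the tangent of half this angle, whatever the lens; pixels are square), "cx", "cy" (the principal point, pixels), "R" (3x3) and "t" (3): a world point X has camera coordinates R X + t; the wrist camera has in their place "T_tool_cam" (4x4, takes a point from camera to tool coordinates, whose origin is the TCP and whose axes are the flange's). Camera axes: x right, y down, z forward; pixel columns grow to the right and rows downward; lengths in m; the calibration is good to about 2 mm. A picture is of the moment at which its call begins: read the wrist's pose just before it. There is no depth.
- arm.close_job(): hands the job in, once; it reports no verdict.
The state is a dict: "t": time; "qpos": joint angles; "qvel": joint speeds; "tau": joint torques, N m; "ee_pos": TCP position; "orientation": TCP orientation; "force": force on the tool from outside, world axes, zero at the start; "moment": the same for the moment, N m; "grip_width": finger opening in m.
Only numpy, scipy, OpenCV 4.12 (cv2) and the standard library are available. Lean on these libraries where they do the work, as an engineer would, in place of code of your own. Each camera call takes 0.05 s, during which the arm holds its last target. There are 200 camera calls.

## Working session

There is one attempt and no reset: what is moved stays moved. The work goes in short steps, Python scripts to look and compute and a tool call to move; the robot and the scene stay as the last step left them, time stands still between calls to the robot, and variables do not carry over. Pictures are saved under pics/ and viewed, on a budget of 10 in all, crops included, one or two more only if the job needs it, and the job is handed in when it is done.

Besides the shell and the picture viewer there is one more tool, called after "Request:" by a JSON object that holds its "method" and its "body". apply_moves: Moves the arm, as the interface text tells. Shifts and turns lie within -1 to 1; 1 stands for 0.1 m of shift or 120 degrees of turn. Its arguments: {"type":"object","properties":{"targets":{"type":"string"},"fingers":{"type":"number"},"squeeze":{"type":"number"}},"required":["targets"]}

```bash
mkdir -p pics; ls
cat > h.py <<'E'
import numpy as np,cv2,pickle
from workcell import arm
def snap(n,f):
    o=arm.get_obs(); s=arm.snapshot(n); s['obs']=o
    cv2.imwrite(f'pics/{f}.png',s['pixels'][:,:,::-1]); pickle.dump(s,open(f'pics/{f}.pkl','wb')); return s
def ray(s,u,v):
    f=192/np.tan(np.radians(s['fovy'])/2); d=np.array([(u-s['cx'])/f,(v-s['cy'])/f,1])
    R,t=np.array(s['R']),np.array(s['t']); return -R.T@t, R.T@d
def onz(s,u,v,z):
    c,d=ray(s,u,v); return c+d*(z-c[2])/d[2]
def proj(s,X):
    f=192/np.tan(np.radians(s['fovy'])/2); p=np.array(s['R'])@X+s['t']; return s['cx']+f*p[0]/p[2], s['cy']+f*p[1]/p[2]
E
python3 - <<'E'
from h import *
a=snap('scene','a'); b=snap('side','b')
for s in (a,b): print(s['pixels'].shape,s['fovy'],ray(s,256,192))
print(arm.get_obs())
E
```

```text
pics
(384, 512, 3) 56.59050400085923 (array([ 1.54248083, -0.10210092,  0.75345939]), array([-0.81614229,  0.18571869, -0.54734747]))
(384, 512, 3) 45.96468428305256 (array([0.48799208, 1.14505728, 1.11856046]), array([ 0.02840123, -0.69811591, -0.71547509]))
{'t': 0.1, 'qpos': array([ 1.01822805,  0.38375813,  0.04383047,  1.59942966, -0.01786968,
        1.16117584, -0.04989272]), 'qvel': array([ 0.00072202, -0.00100074,  0.00019923, -0.00367053,  0.00025121,
       -0.00067922, -0.00059486]), 'tau': array([ 2.73620506e-03, -4.34731114e+01,  1.02951877e+00, -2.50453359e+01,
        1.09582531e-02,  5.46114214e-03,  8.29775715e-08]), 'ee_pos': array([ 0.28513505, -0.58317261,  0.23000362]), 'orientation': array([-1.13955276e-03,  9.74246923e-01,  2.25480640e-01, -3.40877996e-04]), 'force': array([ 0.0724147 ,  0.87317802, -0.9629424 ]), 'moment': array([-0.00440103,  0.0250574 ,  0.02821097]), 'grip_width': 0.08509014045799801}
```

View pics/a.png

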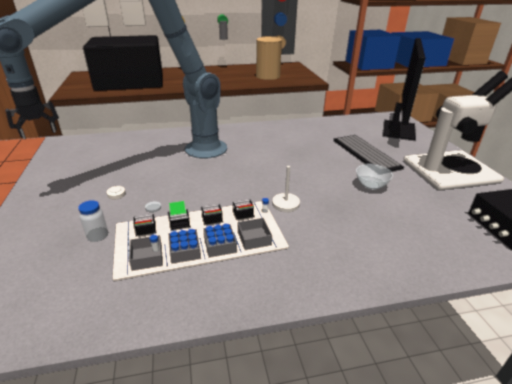

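View pics/b.png

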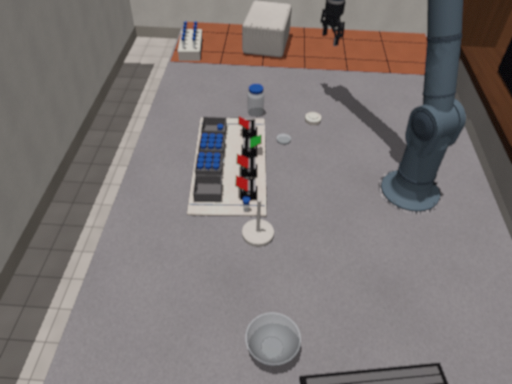

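The scene view (looking back at the robot, right = +y) shows the bins from -y to +y as one vial (150,245), full (184,243), full (220,237) and empty (255,233). The tags read red, green (178,208), red, red, so only the third place looks wrong. Next I'll get a coarse board pose and an enlarged crop to confirm.

Run:
```python
from h import *
L=lambda n:pickle.load(open(f'pics/{n}.pkl','rb'))
a,b=L('a'),L('b')
for s,n,box in((a,'a',(110,190,290,280)),(b,'b',(180,105,280,225))):
    p=s['pixels'].astype(int); m=((p.min(2)>165)).astype(np.uint8)
    x0,y0,x1,y1=box; mm=np.zeros_like(m); mm[y0:y1,x0:x1]=m[y0:y1,x0:x1]
    mm=cv2.morphologyEx(mm,cv2.MORPH_CLOSE,np.ones((9,9)))
    c=max(cv2.findContours(mm,0,2)[0],key=cv2.contourArea); h=cv2.convexHull(c)
    q=cv2.approxPolyDP(h,6,True)[:,0]; 
    for u in q: print(n,u,onz(s,*u,.012).round(3))
for s,n in((a,'a'),(b,'b')):
    hsv=cv2.cvtColor(s['pixels'],cv2.COLOR_RGB2HSV)
    H,S,V=hsv[...,0].astype(int),hsv[...,1],hsv[...,2]
    for nm,m in(('g',(abs(H-60)<15)&(S>150)&(V>80)),('r',((H<8)|(H>172))&(S>130)&(V>60))):
        k,_,st,ce=cv2.connectedComponentsWithStats(m.astype(np.uint8))
        for i in range(1,k):
            X=onz(s,*ce[i],.06)
            if st[i,4]>8 and .4<X[0]<.95 and abs(X[1])<.5: print(n,nm,st[i,4],ce[i].round(1),X.round(3))
A=cv2.resize(a['pixels'][185:285,105:295],None,fx=4,fy=4,interpolation=2)
cv2.imwrite('pics/a4.png',A[:,:,::-1])
```

```text
a [289 193] [0.468 0.271 0.012]
a [287 247] [0.758 0.177 0.012]
a [112 278] [ 0.784 -0.334  0.012]
a [115 224] [ 0.536 -0.352  0.012]
a [149 201] [ 0.42  -0.246  0.012]
b [228 118] [ 0.672 -0.343  0.012]
b [263 119] [ 0.53  -0.35   0.012]
b [270 224] [0.478 0.204 0.012]
b [188 212] [0.747 0.176 0.012]
b [193 172] [ 0.762 -0.014  0.012]
a g 149 [176.9 207.6] [ 0.55  -0.145  0.06 ]
a r 17 [245.3 205.4] [0.582 0.08  0.06 ]
a r 17 [213.1 210.4] [ 0.589 -0.029  0.06 ]
a r 16 [142.5 221.1] [ 0.603 -0.253  0.06 ]
b g 74 [254.6 140.7] [ 0.552 -0.15   0.06 ]
b r 79 [243.7 122.8] [ 0.601 -0.254  0.06 ]
b r 112 [242.7 160.7] [ 0.586 -0.037  0.06 ]
b r 135 [242. 183.] [0.579 0.074 0.06 ]
```

View pics/a4.png

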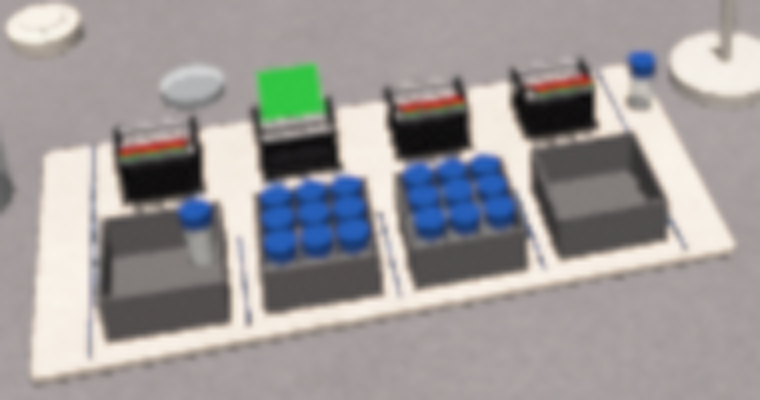

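The crop confirms it: only the third tag (crop 430,105), in front of a full bin, is red. The others are right: one-vial bin red, full bin green, empty bin red. Now I'll bring the shut fingers over the third tag at safe height.

Request:
{"method": "apply_moves", "body": {"targets": "0.5 -0.3 0 0 0 0; 1 -0.63 0 0 0 0; 1 -0.63 0 0 0 0", "fingers": 1, "squeeze": 20}}

```text
t: 0.48
ee_pos: [0.353, -0.4767, 0.2305]
orientation: [-0.002, 0.973, 0.231, 0.001]
force: [-0.7, -0.8, 0.6]
grip_width: 0.0324
```

Request:
{"method": "apply_moves", "body": {"targets": "0.5 -0.3 0 0 0 0; 1 -0.63 0 0 0 0; 1 -0.63 0 0 0 0"}}

```text
t: 0.85
ee_pos: [0.4138, -0.3769, 0.2309]
orientation: [-0.001, 0.973, 0.231, 0.001]
force: [0.1, 0.8, -0.1]
grip_width: -0.0
```

Request:
{"method": "apply_moves", "body": {"targets": "0.5 -0.3 0 0 0 0; 1 -0.63 0 0 0 0; 1 -0.63 0 0 0 0"}}

```text
t: 1.23
ee_pos: [0.4751, -0.2769, 0.2311]
orientation: [-0.001, 0.973, 0.23, 0.001]
force: [0.1, 0.1, 0.3]
grip_width: 0.0001
```

Request:
{"method": "apply_moves", "body": {"targets": "0.5 -0.3 0 0 0 0; 1 -0.63 0 0 0 0; 1 -0.63 0 0 0 0"}}

```text
t: 1.6
ee_pos: [0.5366, -0.1767, 0.2312]
orientation: [-0.001, 0.973, 0.23, 0.001]
force: [-0.7, -0.7, -0.1]
grip_width: 0.0002
```

Request:
{"method": "apply_moves", "body": {"targets": "0.5 -0.3 0 0 0 0.09; 1 -0.63 0 0 0 0.18; 1 -0.63 0 0 0 0.186; 1 -0.63 0 0 0 0.186; 1 -0.63 0 0 0 0.186; 1 -0.63 0 0 0 0.186"}}

```text
t: 2.35
ee_pos: [0.5957, -0.0838, 0.2311]
orientation: [0.0, 1.0, 0.031, -0.0]
force: [-0.3, 1.1, 0.2]
grip_width: 0.0001
```

Run:
```python
from h import *
w=snap('wrist','w'); o=w['obs']; print(o['t'],o['ee_pos'],o['orientation'],o['force'],o['grip_width']); print(np.array(w['T_tool_cam']).round(3),w['fovy'])
```

```text
2.35 [ 0.59569062 -0.0837974   0.2311409 ] [ 4.26268425e-04  9.99518940e-01  3.10101963e-02 -2.71656794e-04] [-0.3483376   1.1304426   0.19790246] 7.801905762863727e-05
[[ 0.001 -0.955 -0.298  0.077]
 [ 1.     0.001  0.    -0.   ]
 [ 0.    -0.298  0.955 -0.143]
 [ 0.     0.     0.     1.   ]] 68.59129042314528
```

View pics/w.png

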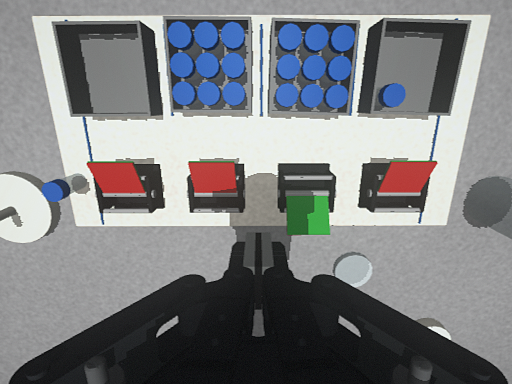

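The wrist view (left = +y) shows the third tag's red flap at (214,177), its free edge near row 162, and the full bin's near rim near row 110. I'll compute metric positions from these.

Run:
```python
from h import *
from scipy.spatial.transform import Rotation as Ro
w=pickle.load(open('pics/w.pkl','rb')); o=w['obs']; T=np.eye(4); T[:3,:3]=Ro.from_quat(o['orientation'],scalar_first=True).as_matrix(); T[:3,3]=o['ee_pos']
C=T@np.array(w['T_tool_cam']); w['R']=C[:3,:3].T; w['t']=-C[:3,:3].T@C[:3,3]
for u,v in((33,16),(491,14),(455,225),(78,226)): print('corner',onz(w,u,v,.012).round(3))
hsv=cv2.cvtColor(w['pixels'],cv2.COLOR_RGB2HSV); H,S,V=[hsv[...,i].astype(int) for i in range(3)]
m=(((H<8)|(H>172))&(S>130)&(V>80)).astype(np.uint8)
for c in cv2.findContours(m,0,2)[0]:
    if cv2.contourArea(c)>300:
        q=cv2.approxPolyDP(c,4,True)[:,0]; vm=q[:,1].mean()
        for p in q: print(p, onz(w,*p,.072 if p[1]<vm else .047).round(4))
for p in((168,113),(249,110)): print('bin rim',onz(w,*p,.054).round(4))
```

```text
corner [0.752 0.18  0.012]
corner [ 0.787 -0.334  0.012]
corner [ 0.531 -0.364  0.012]
corner [0.496 0.162 0.012]
[189 163] [ 0.6083 -0.0079  0.072 ]
[194 191] [ 0.5688 -0.0078  0.047 ]
[235 192] [ 0.5706 -0.0575  0.047 ]
[233 163] [ 0.6113 -0.0557  0.072 ]
[ 87 163] [0.6012 0.1027 0.072 ]
[103 192] [0.5605 0.1025 0.047 ]
[144 192] [0.5637 0.0528 0.047 ]
[132 163] [0.6043 0.0539 0.072 ]
[379 191] [ 0.583  -0.2319  0.047 ]
[419 191] [ 0.586  -0.2804  0.047 ]
[436 162] [ 0.6263 -0.2757  0.072 ]
[391 162] [ 0.6232 -0.2269  0.072 ]
bin rim [0.6585 0.0187 0.054 ]
bin rim [ 0.6673 -0.0695  0.054 ]
```

The sizes agree: flap 50 mm wide, edge about 41 mm beyond the hinge, yaw about 3.8°. There is a 52 mm gap between flap edge and bin rim. I'll put the shut fingers in its middle, first above and then down.

Request:
{"method": "apply_moves", "body": {"targets": "0.395 -0.505 0 0 0 0; 0.395 -0.505 0 0 0 0; 0.395 -0.505 0.4 0 0 0; 0.395 -0.505 0.8 0 0 0; 0.395 -0.505 0.8 0 0 0; 0.395 -0.505 0.8 0 0 0"}}

```text
t: 3.15
ee_pos: [0.6334, -0.0287, 0.1527]
orientation: [0.0, 0.999, 0.032, 0.001]
force: [0.6, 0.5, 0.1]
grip_width: 0.0002
```

Run:
```python
from h import *
w=snap('wrist','w2'); o=w['obs']; print(o['ee_pos'],o['force'])
```

```text
[ 0.63335855 -0.02874044  0.15273414] [0.58142987 0.48516187 0.07618855]
```

View pics/w2.png

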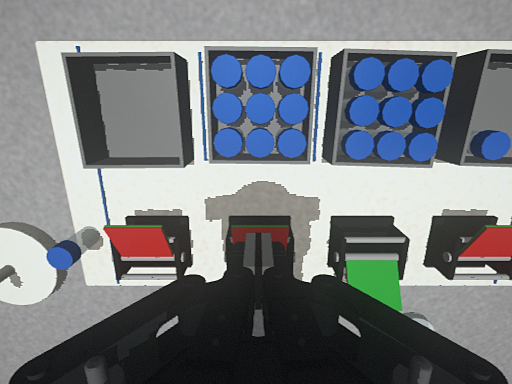

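The fingers line up with the third flap (258,235), well clear of the bin rim at row 160. I'll descend to a TCP height of about 65 mm.

Request:
{"method": "apply_moves", "body": {"targets": "0 -0 0.2 0 0 0; 0 0 0.4 0 0 0; 0 0 0.6 0 0 0; 0 0 0.75 0 0 0; 0 0 0.87 0 0 0; 0 0 0.87 0 0 0; 0 0 0.87 0 0 0"}}

```text
t: 4.08
ee_pos: [0.6331, -0.0283, 0.0648]
orientation: [-0.0, 0.999, 0.033, 0.001]
force: [-0.2, -0.1, -0.1]
grip_width: 0.0
```

No contact. Now the slow push towards the robot.

Request:
{"method": "apply_moves", "body": {"targets": "-0.04 0 0 0 0 0; -0.08 0 0 0 0 0; -0.11 0 0 0 0 0; -0.14 0 0 0 0 0; -0.17 0 0 0 0 0; -0.2 0 0 0 0 0; -0.23 0 0 0 0 0; -0.26 0 0 0 0 0; -0.29 0 0 0 0 0; -0.32 0 0 0 0 0; -0.35 0 0 0 0 0; -0.38 0 0 0 0 0; -0.41 0 0 0 0 0; -0.44 0 0 0 0 0; -0.47 0 0 0 0 0; -0.5 0 0 0 0 0; -0.53 0 0 0 0 0; -0.56 0 0 0 0 0; -0.59 0 0 0 0 0; -0.61 0 0 0 0 0"}}

```text
t: 6.58
ee_pos: [0.5713, -0.0324, 0.0643]
orientation: [0.0, 0.999, 0.033, -0.0]
force: [0.1, -0.4, 0.3]
grip_width: 0.0001
```

Request:
{"method": "apply_moves", "body": {"targets": "-0.02 0 0 0 0 0; -0.04 0 0 0 0 0; -0.04 0 0 0 0 0; -0.04 0 0 0 0 0; -0.04 0 0 0 0 0; -0.04 0 0 0 0 0"}}

```text
t: 7.32
ee_pos: [0.5677, -0.0325, 0.0643]
orientation: [-0.0, 0.999, 0.033, 0.0]
force: [-0.5, -1.2, 0.3]
grip_width: -0.0002
```

Run:
```python
from h import *
w=snap('side','b2'); p=w['pixels'][100:225,180:290]
cv2.imwrite('pics/b2c.png',cv2.resize(p,None,fx=4,fy=4,interpolation=2)[:,:,::-1])
```

```text
(no output)
```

View pics/b2c.png

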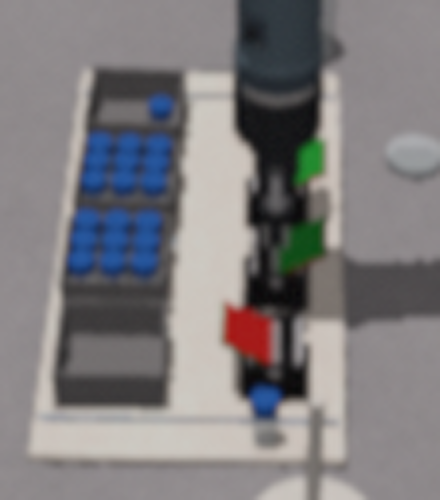

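The third flap now shows green (crop 303,247) and leans to the robot's side. I'll lift straight up, clear of everything.

Request:
{"method": "apply_moves", "body": {"targets": "0 0 -0.2 0 0 0; 0 0 -0.5 0 0 0; 0 0 -0.9 0 0 0; 0 0 -1 0 0 0; 0 0 -1 0 0 0"}}

```text
t: 8.0
ee_pos: [0.5684, -0.0326, 0.1658]
orientation: [0.0, 0.999, 0.033, 0.001]
force: [1.1, -0.2, -0.0]
grip_width: 0.0001
```

Request:
{"method": "apply_moves", "body": {"targets": "-0.3 0 -0.3 0 0 0; -0.6 0 -0.6 0 0 0; -0.8 0 -0.9 0 0 0; -0.8 0 -0.9 0 0 0; -0.8 0 -0.9 0 0 0; -0.8 0 -0.9 0 0 0"}}

```text
t: 8.75
ee_pos: [0.4871, -0.0376, 0.2524]
orientation: [-0.0, 0.999, 0.033, -0.002]
force: [-0.1, 0.1, -0.5]
grip_width: -0.0002
```

Run:
```python
from h import *
a=pickle.load(open('pics/a.pkl','rb')); w=snap('scene','a2'); 
A=np.vstack([cv2.resize(s['pixels'][185:285,80:310],None,fx=3,fy=2.9,interpolation=2) for s in(a,w)])
cv2.imwrite('pics/a2c.png',A[:,:,::-1]); o=arm.get_obs(); print(o['force'],np.abs(o['qvel']).max())
```

```text
[-0.55535461 -0.32237812  0.01569865] 0.005824517431670683
```

View pics/a2c.png

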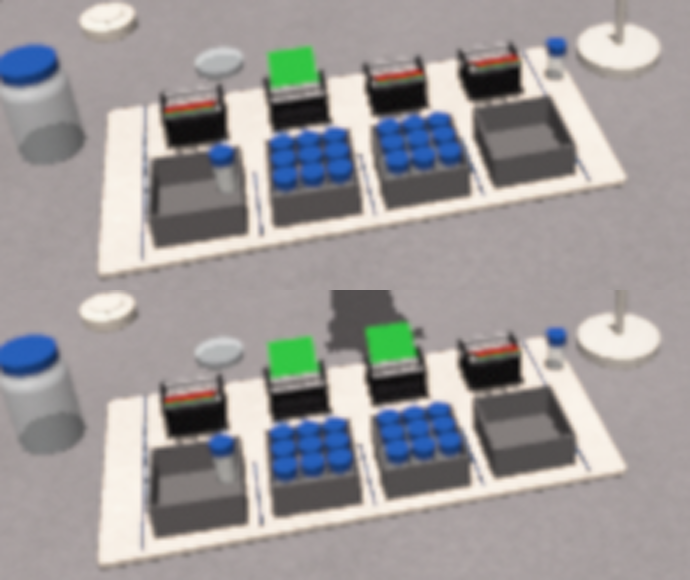

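Comparing before (top) and after (bottom), both full bins now show green, both low bins show red, and nothing else has moved.

```bash
python3 -c "
from workcell import arm
print(arm.close_job())"
```

```text
the job is handed in; nothing more can be done
None
```

The job is done and handed in. Only one tag was wrong: the third from the -y end, in front of a full bin and showing red. I flipped it to green with one slow sideways push of the shut fingertips, then lifted clear.

- **Tags:** In the last scene picture both full bins show green, with the new green flap tipped over like the other one. The one-vial bin and the empty bin show red.
- **Surroundings:** Compared by eye with the first picture, the bins, spare vial, dish, puck, bottle and clamp stand look unmoved. The ice bowl was outside that crop and far from the arm's path.
- **Force and time:** The readings at the end of each move stayed around 1 N or less (about sensor noise), and the clock stood at about 9 s of the 51 s allowed.
- **Checks:** None failed or disagreed.

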